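Shut the chafing dish's wind-guard door and crack its steam-stuck lid

TASK

The fuel cans are under the chafing dish. Push the little door of its stand shut until it snaps home on its catch, then break the steam-stuck lid free and hold it only slightly open, its front edge about 4 cm up, so the steam can escape. Never let the lid fly open, leave the other things on the counter where they are, and finish still holding the lid up.

Things in the scene. Friction and masses are not known exactly. Their poses are not given: they have to be found in the camera images.
- chafer: Half-size chafing dish on a dark boxed stand, fixed, 300 mm deep (x), 380 wide (y). Origin under its centre on the counter, z up. Front with the door at x = -150 mm; lid hinge at the back (+x). Stand 150 high, pan rim 160, flat top of the shut lid (steel, glass window) 206; the lid's front lies at x = -138. A catch housing (26 wide, 133 to 147 high, 16 out) sits over the door at y = -65 mm
- lid: The lid, a shallow steel box lid 284 mm deep (x), 360 wide (y), 46 high with a glass window, about 0.8 kg. Origin at the middle of its lower front edge, 280 mm in front of its hinge; axes as the chafer's when shut. It falls shut when let go. Dried steam glues its gasket: at the handle 12 to 17 N upward breaks it; the bond yields within 2 mm of lift and is gone after 8 mm, then 2 to 6 N carry the lid
- lid_handle (a point): Middle of the lid's handle: a level black bar, 12 mm diameter, 130 mm long along the chafer's y, on two posts 112 mm apart, its axis 40 mm above the lid's top (246 mm above the counter when shut). The lid's level hinge axis, along the chafer's y, lies 239 mm behind (+x of the chafer) and 86 mm below this point when shut. Axes: the lid's own (the chafer's when shut)
- door (a joint): Angle of the stand's door about its upright hinge, rad: 0 shut, grows as it swings out towards the chafer's -x; stays where left. A sprung roller catch resists from about 0.08 rad (about 5 N at the free edge, 8 N at point door_push), then snaps the door to 0 once past about 0.035 rad and holds it
- door_push (a point): Spot to push on the door's outer face, 100 mm from the hinge, 94 mm above the counter; -x points out of the face. The door is bright steel, 170 mm wide, 102 high (from 24 above the counter), 4 thick, hinged on the chafer's +y side, free edge at y = -85 when shut. A black knob (18 mm diameter, 20 out) sits 150 mm from the hinge, 79 above the counter
- door_hinge (a point): Point on the door's upright hinge axis, in the plane of the door's inner face (the outer face is 4 mm in front), 94 mm above the counter, at x = -150, y = +85 mm of the chafer
- fuel_can: Spare fuel can, blue and silver, 86 mm diameter, 60 mm high, standing beside the chafer; origin under its centre; leave it alone
- tongs: Red-tipped steel tongs lying beside the chafer, 240 mm long (x), 50 mm wide, 16 mm high; origin at the middle of the underside; leave alone
- plates: Stack of white plates, 230 mm diameter, 68 mm high; origin under its centre; leave alone
- bowl: Empty red bowl, 170 mm diameter, 70 mm high; origin under its centre; leave alone
- dressing: Amber bottle with blue cap, 58 mm diameter, 200 mm high; origin under its centre; leave alone
- cups: Upside-down stack of white paper cups, about 80 mm diameter, 130 mm high; origin under its centre; leave alone

How it is judged:
By the outcome, as a careful person would: the job done as asked, in the order asked, and still so for the second after the job is handed in, while the arm keeps its last pose, push and grip.
It also fails if it takes over 56 s, if anything falls off the work surface, if the arm or the gripper's body presses on something with over 40 N, if the wrist force passes 120 N, or if a joint passes its speed limit or range.

ROBOT

A 6-joint arm with a two-finger parallel gripper is mounted at the origin on the work surface. World frame = base frame: x ahead of the robot, y to its left, z up, the work surface at z = 0. Lengths are in mm, angles in rad, forces in N, time in s.
With the tool pointing down it reaches from about 275 to 750 mm from the base axis. Payload 10.2 kg.
Tool frame: the origin (TCP) lies at the very end of the fingers, on their centre line; the grasp point (between the pads) lies 19 mm behind it; x points along the fingers, y is the direction in which the jaws open and shut, and the axes are right-handed (so a half turn about x gives the same grasp; the last joint's range is limited). The gripper opens to 85 mm and grips with 20 to 120 N. Pads are 22 mm wide; open, the fingers measure 114 mm over their backs; the gripper's body (76 mm by 85 mm) begins 54 mm behind the grasp point. The pads swing forward as they close: fully open they stand 13 mm farther back than shut.
Start: joints at [-1.572, 0.313, 1.498, -0, 1.331, -0.223], TCP at [115.479, -512.148, 196.094] pointing down, gripper open.
Joint ranges: [-2.94, 2.94], [-0.97, 2.17], [0.19, 2.56], [-1.23, 4.37], [0.02, 3.11], [-2.88, 2.88]. Speed limits (rad/s): [2.39, 2.39, 3.01, 3.14, 3.14, 3.14].

INTERFACE

Orientations are given as a unit quaternion [w, x, y, z].
In Python, from rig import ctrl, viewer, finish_job gives the robot as it stands.
- The arm moves only by the tool carry_out, never from a script. Its argument "targets" is a list of rows, each an object of numbers: "x", "y", "z": the shift along the world's x, y, z in m; "ax", "ay", "az": the turn, a rotation vector about the world's x, y, z in rad; "hand": the opening, from -1 (shut) to 1 (fully open). A call has 1 to 5 rows; each row is the pose to reach, as a shift and turn from the pose commanded when the call began; what a row does not reach only later rows make up. A row lasts 1/8 s, in which the tool goes at most 62.5 mm and 10.7 degrees, less where a joint would pass 70% of its speed; a pose out of reach is approached as far as the arm can. A call with a gripper value outside its range is refused whole. The fingers move at their own pace and stop on an object; "grip_force" is the grip in N (left out, the last holds). Time passes only in rows, so rows that repeat a pose let the fingers close. It gives the time, the measured TCP pose, the force and the opening at its end, in the units of the state.
- ctrl.sense(): the state, without advancing time (a new reading comes with each control period).
- viewer.capture(name): name is "scene" or "top"; returns the picture (400x640x3 uint8, blue, green, red); there is no depth.
- viewer.camera_info(name): a dict with "fx", "fy", "cx", "cy" (pixels), "k1" (the pictures are not rectified: a ray, as slopes to the right and down, at radius r is drawn at 1 + k1 r^2 times it, then the intrinsics apply), "R" (3x3) and "t" (3): a world point X has camera coordinates R X + t. Camera axes: x right, y down, z forward; pixel columns grow to the right and rows downward; lengths in mm; the calibration is good to about 2 mm. A picture is of the moment at which its call begins. camera_info takes no time and is no camera call.
- finish_job(): hands the job in, once; it reports no verdict.
The state is a dict: "time_s": time; "joints": joint angles; "dq": joint speeds; "tau": joint torques, N m; "eef_pos": TCP position; "ee_rot": TCP orientation; "force": force on the tool from outside, world axes, zero at the start; "wrist_torque": the same for the moment, N m; "grip_width": opening from 0.0 (shut) to 1.0 (fully open).
Only numpy, scipy, OpenCV 4.12 (cv2) and the standard library are available. Lean on these libraries where they do the work, as an engineer would, in place of code of your own. Each camera call takes 0.05 s, during which the arm holds its last target. There are 200 camera calls.

## Working session

There is one attempt and no reset: what is moved stays moved. The work goes in short steps, Python scripts to look and compute and a tool call to move; the robot and the scene stay as the last step left them, time stands still between calls to the robot, and variables do not carry over. Pictures are saved under pics/ and viewed, about 8 in all and at most 12, crops included, and the job is handed in when it is done.

Besides the shell and the picture viewer there is one more tool, called after "Emit:" as name([rows], argument=value, ...), one row to a line, values as JSON. carry_out: Moves the arm, as the interface text tells. Its arguments: {"type":"object","properties":{"targets":{"type":"array"},"grip_force":{"type":"number"}},"required":["targets"]}

```bash
mkdir -p pics; ls; python3 - <<'E'
from rig import ctrl, viewer
import cv2, numpy as np
s=ctrl.sense(); print(s)
for n in("scene","top"):
    cv2.imwrite(f"pics/{n}0.png",viewer.capture(n)); print(n,viewer.camera_info(n))
E
```

```text
pics
{'time_s': 0.0, 'joints': array([-1.57241069e+00,  3.13452466e-01,  1.49846904e+00,  1.61756320e-05,
        1.33100716e+00, -2.23380287e-01]), 'dq': array([-0.00113076, -0.00029297,  0.00274896,  0.00135059, -0.00129856,
       -0.00071205]), 'tau': array([-5.14500916e-04, -4.12266684e+01, -2.59749091e+01, -1.99722881e-04,
        4.08172622e-03,  1.41187567e-05]), 'eef_pos': array([ 115.47845488, -511.81874087,  195.52182292]), 'ee_rot': array([ 0.07777542,  0.70282282,  0.07871289, -0.70270573]), 'force': array([-1.25660628, -0.19977487, -0.60508961]), 'wrist_torque': array([-0.017449  , -0.04792876,  0.01230731]), 'grip_width': 1.0001288380630609}
scene {'fx': 493.13102359884954, 'fy': 493.13102359884954, 'cx': 323.2009121418299, 'cy': 201.998885027247, 'k1': -0.04672793426216266, 'R': array([[ 0.95495935, -0.29646343,  0.01273128],
       [-0.21264483, -0.71362902, -0.6674697 ],
       [ 0.20696576,  0.63469919, -0.74452811]]), 't': array([-543.91838499,  249.97308385, 1691.05557165])}
top {'fx': 423.1415659640259, 'fy': 423.1415659640259, 'cx': 315.67467074582834, 'cy': 193.45001114269883, 'k1': 0.014337814129657905, 'R': array([[ 0.00683666, -0.99991536,  0.01106923],
       [-0.99136367, -0.00822709, -0.13088313],
       [ 0.13096312, -0.01007883, -0.99133601]]), 't': array([  -8.57654322,  578.09416495, 1774.47341862])}
```

View pics/scene0.png

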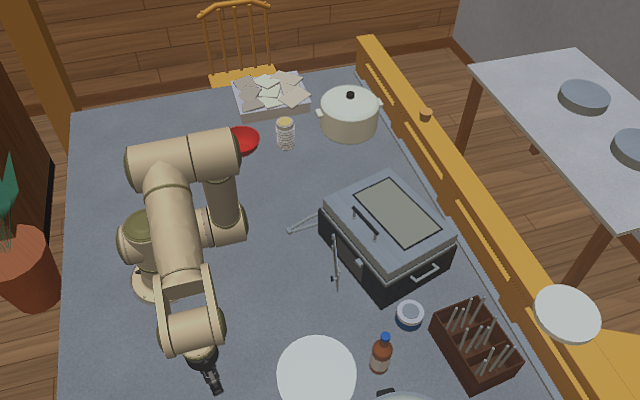

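View pics/top0.png

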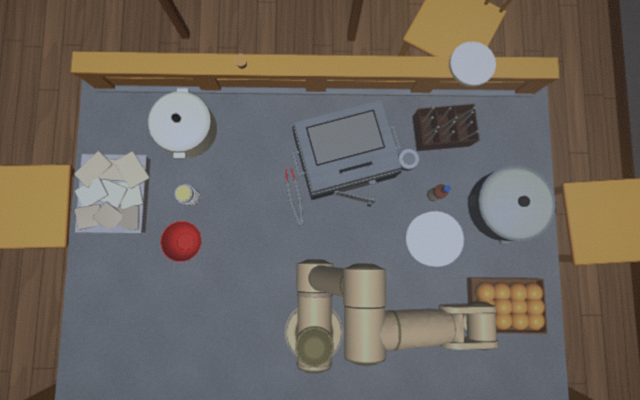

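The chafer is at scene px (390,240) and top px (347,150). The door is ajar, with its free edge pointing towards the robot at top px (371,203). I'll zoom in to measure.

```bash
cat > h.py <<'E'
import numpy as np, cv2
from rig import ctrl, viewer
from scipy.optimize import least_squares
from scipy.spatial.transform import Rotation as Ro
def proj(n,X):
    c=viewer.camera_info(n); X=np.atleast_2d(X); C=X@np.array(c["R"]).T+c["t"]
    s=C[:,:2]/C[:,2:]; s=s*(1+c["k1"]*(s**2).sum(1,keepdims=True))
    return s*[c["fx"],c["fy"]]+[c["cx"],c["cy"]]
def at_z(n,px,z):   # world point at height z seen at pixel
    g=lambda p: (proj(n,[p[0],p[1],z])[0]-px)
    return least_squares(g,[450,0]).x
def crop(n,x0,y0,w,h,f,name):
    im=viewer.capture(n)[y0:y0+h,x0:x0+w]
    im=cv2.resize(im,None,fx=f,fy=f,interpolation=cv2.INTER_CUBIC); 
    for k in range(0,w,10): cv2.line(im,(k*f,0),(k*f,6 if k%50 else 14),(0,255,255),1)
    for k in range(0,h,10): cv2.line(im,(0,k*f),(6 if k%50 else 14,k*f),(0,255,255),1)
    cv2.imwrite(f"pics/{name}.png",im)
E
python3 - <<'E'
from h import *
crop("scene",300,165,160,150,4,"sc1"); crop("top",275,95,155,140,5,"tc1")
E
```

```text
(no output)
```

View pics/sc1.png

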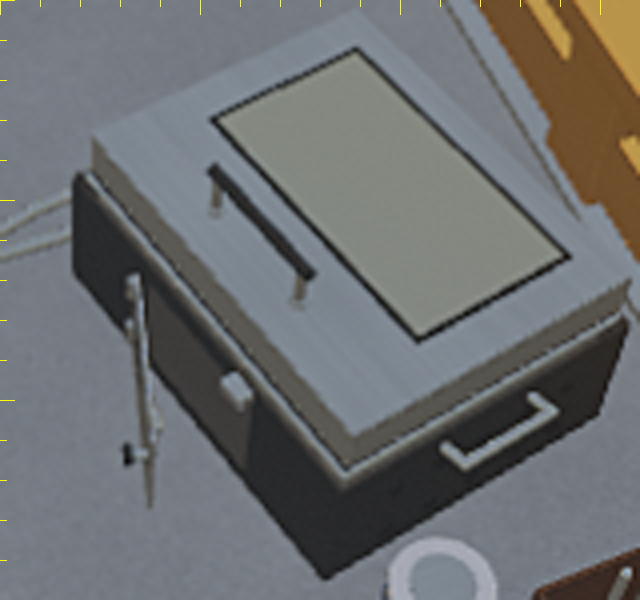

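View pics/tc1.png

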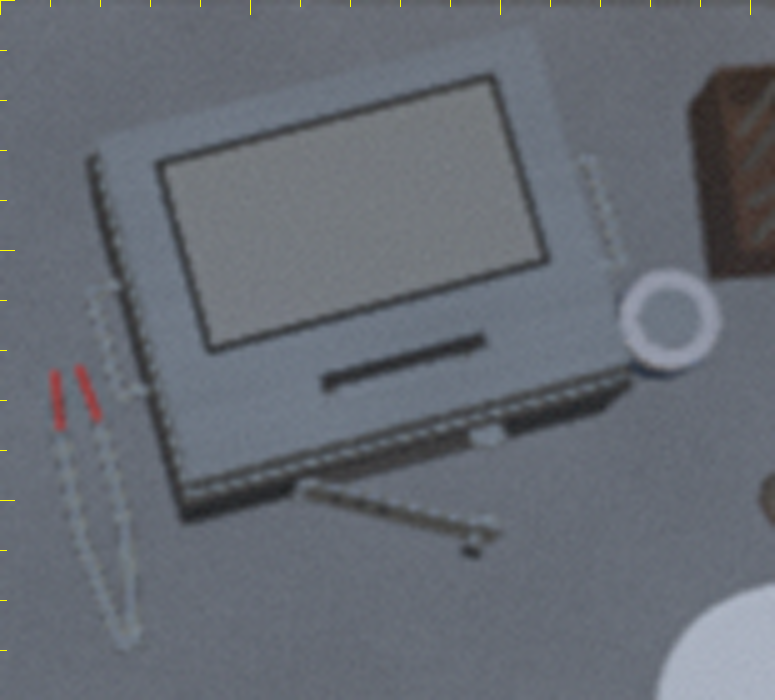

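The scene crop shows the shut lid and its handle bar from (213,170) to (310,275). The catch is at (237,385). The door stands open, hinge at (133,280) and free bottom edge at (150,508), with the knob at (128,455). The top crop agrees: the door runs from (303,487) to (497,532), and the fuel can is beside the chafer's -y side. Next I'll fit the pose.

```bash
cat > fit.py <<'E'
from h import *
S=lambda u,v:(300+(u-1.5)/4,165+(v-1.5)/4); T=lambda u,v:(275+(u-2)/5,95+(v-2)/5)
obs=[("scene",(-138,180,206),S(92,137)),("scene",(-138,-180,206),S(350,437)),("scene",(146,180,206),S(357,12)),("scene",(146,-180,206),S(630,280)),
("scene",(-97,65,246),S(213,170)),("scene",(-97,-65,246),S(310,275)),("scene",(-150,-190,0),S(325,578)),
("top",(-138,180,206),T(183,487)),("top",(-138,-180,206),T(630,365)),("top",(146,180,206),T(97,140)),("top",(146,-180,206),T(533,25)),
("top",(-97,65,246),T(325,383)),("top",(-97,-65,246),T(485,340))]
dobs=[("scene",(170,0,24),S(150,508)),("scene",(150,22,79),S(127,456)),("top",(150,22,79),T(471,550)),("top",(170,2,126),T(497,532)),("scene",(170,2,126),S(150,410))]
def cw(p,P): c,s=np.cos(p[2]),np.sin(p[2]); x,y,z=P; return np.array([p[0]+c*x-s*y,p[1]+s*x+c*y,z])
def door(p,a,P): # P=(along from hinge, out from inner face, z)
    d,o,z=P; return cw(p,(-150-d*np.sin(a)-o*np.cos(a),85-d*np.cos(a)+o*np.sin(a),z))
if __name__=="__main__":
    def res(q): return np.array([proj(n,cw(q,P))[0]-px for n,P,px in obs]+[proj(n,door(q,q[3],P))[0]-px for n,P,px in dobs])
    r=least_squares(lambda q:res(q).ravel(),[480,-60,.2,.5],loss="soft_l1",x_scale=[100,100,.1,.1]); q=r.x
    print(q,np.degrees(q[2:])); print(np.round(res(q),1).tolist())
    np.save("q.npy",q)
    for nm,P in [("handle",(-97,0,246)),("hingeaxis",(142,0,160)),("frontdoorcentre",(-150,0,94))]: print(nm,cw(q,P).round(1))
    print("push",door(q,q[3],(100,4,94)).round(1),"free",door(q,q[3],(170,4,94)).round(1),"push shut",door(q,0,(100,4,94)).round(1),"free shut",door(q,0,(170,4,94)).round(1),"hinge",door(q,0,(0,0,94)).round(1))
    print("can",at_z("top",np.array(T(670,318)),60),"tongs",at_z("top",np.array(T(125,640)),8),at_z("top",np.array(T(55,375)),12),"plates",at_z("top",np.array((435,238)),68),"bottlecap",at_z("top",np.array((447,188)),200))
E
python3 fit.py
```

```text
[ 7.47408180e+02 -1.26738622e+02  2.67651562e-01  5.03538902e-01] [15.33530486 28.85065388]
[[-0.4, -1.5], [0.3, -0.4], [0.2, -1.1], [1.0, -1.2], [-0.5, -0.6], [-0.5, 0.1], [-1.5, 3.4], [1.2, -1.3], [0.5, -0.2], [-0.0, -0.5], [-0.1, 0.3], [-0.8, 0.1], [-0.1, 0.1], [0.2, 0.3], [-0.8, -0.6], [-0.2, 0.9], [2.1, -0.2], [0.7, 7.7]]
handle [ 653.9 -152.4  246. ]
hingeaxis [884.4 -89.2 160. ]
frontdoorcentre [ 602.7 -166.4   94. ]
push [ 553.  -180.7   94. ] free [ 536.7 -248.8   94. ] push shut [ 602.9 -181.9   94. ] free shut [ 621.4 -249.4   94. ] hinge [580.3 -84.4  94. ]
can [ 730.91416579 -401.17076439] tongs [454.70490248  63.96662986] [685.71713913 127.80552329] plates [ 391.28824767 -501.81404802] bottlecap [ 582.51664164 -516.19449312]
```

```bash
python3 - <<'E'
from h import *
s=ctrl.sense(); w,x,y,z=s["ee_rot"]; R0=Ro.from_quat([x,y,z,w]); print(R0.as_matrix().round(3))
q=np.load("q.npy"); yaw=q[2]
c=np.sqrt(.5)
def rv(X,Y): 
    X=np.array(X);Y=np.array(Y); T=Ro.from_matrix(np.c_[X,Y,np.cross(X,Y)]); return (T*R0.inv()).as_rotvec(),T
for sg in (1,-1):
    print("push",sg,rv([c,0,-c],np.array([c,0,c])*sg)[0].round(3), "down yaw0",rv([0,0,-1],[sg,0,0])[0].round(3),"down chafer",rv([0,0,-1],[sg*np.cos(yaw),sg*np.sin(yaw),0])[0].round(3))
    print(" push, jaws level",rv([c,0,-c],[0,sg,0])[0].round(3))
E
```

```text
[[ 0.     0.22  -0.975]
 [ 0.001 -0.975 -0.22 ]
 [-1.    -0.001 -0.   ]]
push 1 [-0.529 -0.661  1.274] down yaw0 [-1.000e-03 -0.000e+00  1.349e+00] down chafer [-1.000e-03 -1.000e-03  1.617e+00]
 push, jaws level [-1.123 -0.126  2.711]
push -1 [ 0.699 -0.559 -1.689] down yaw0 [-1.000e-03  1.000e-03 -1.793e+00] down chafer [-1.000e-03  1.000e-03 -1.525e+00]
 push, jaws level [ 0.086 -0.782 -0.211]
```

Emit:
carry_out([
  {"x":0.03,"y":0.03,"z":0.01,"az":0.16,"hand":-1},
  {"x":0.06,"y":0.06,"z":0.02,"az":0.32,"hand":-1},
  {"x":0.09,"y":0.09,"z":0.03,"az":0.48,"hand":-1},
  {"x":0.12,"y":0.12,"z":0.03,"az":0.64,"hand":-1},
  {"x":0.15,"y":0.15,"z":0.03,"az":0.8,"hand":-1},
], grip_force=60)

```text
invalid input at $.targets[0]: expected keys x, y, z, ax, ay, az, hand
```

Emit:
carry_out([
  {"x":0.025,"y":0.035,"az":0.14,"hand":-1},
  {"x":0.05,"y":0.07,"az":0.28,"hand":-1},
  {"x":0.08,"y":0.11,"az":0.42,"hand":-1},
  {"x":0.11,"y":0.15,"az":0.55,"hand":-1},
  {"x":0.135,"y":0.18,"az":0.55,"hand":-1},
])

```text
invalid input at $.targets[0]: expected keys x, y, z, ax, ay, az, hand
```

Emit:
carry_out([
  {"x":0.03,"y":0.03,"z":0.01,"ax":0,"ay":0,"az":0.16,"hand":-1},
  {"x":0.06,"y":0.06,"z":0.02,"ax":0,"ay":0,"az":0.32,"hand":-1},
  {"x":0.09,"y":0.09,"z":0.03,"ax":0,"ay":0,"az":0.48,"hand":-1},
  {"x":0.12,"y":0.12,"z":0.03,"ax":0,"ay":0,"az":0.64,"hand":-1},
  {"x":0.15,"y":0.15,"z":0.03,"ax":0,"ay":0,"az":0.8,"hand":-1},
], grip_force=60)

```text
time_s: 0.82
eef_pos: [266.3, -361.0, 226.1]
ee_rot: [-0.347, -0.616, -0.347, 0.616]
force: [-0.0, 1.0, 0.1]
grip_width: -0.001
```

Emit:
carry_out([
  {"x":0.025,"y":0.035,"z":0,"ax":0,"ay":0,"az":0.14,"hand":-1},
  {"x":0.05,"y":0.07,"z":0,"ax":0,"ay":0,"az":0.28,"hand":-1},
  {"x":0.08,"y":0.11,"z":0,"ax":0,"ay":0,"az":0.42,"hand":-1},
  {"x":0.11,"y":0.15,"z":0,"ax":0,"ay":0,"az":0.55,"hand":-1},
  {"x":0.135,"y":0.18,"z":0,"ax":0,"ay":0,"az":0.55,"hand":-1},
])

```text
time_s: 1.45
eef_pos: [401.3, -180.5, 226.2]
ee_rot: [0.501, 0.499, 0.501, -0.499]
force: [0.3, -1.8, 0.8]
grip_width: -0.0
```

Emit:
carry_out([
  {"x":0.015,"y":0,"z":-0.02,"ax":0,"ay":-0.16,"az":0,"hand":-1},
  {"x":0.03,"y":0,"z":-0.05,"ax":0,"ay":-0.32,"az":0,"hand":-1},
  {"x":0.045,"y":0,"z":-0.08,"ax":0,"ay":-0.48,"az":0,"hand":-1},
  {"x":0.06,"y":0,"z":-0.11,"ax":0,"ay":-0.64,"az":0,"hand":-1},
  {"x":0.08,"y":0,"z":-0.142,"ax":0,"ay":-0.785,"az":0,"hand":-1},
])

```text
time_s: 2.08
eef_pos: [472.6, -173.5, 108.4]
ee_rot: [0.637, 0.642, 0.316, -0.288]
force: [1.1, 1.0, 0.0]
grip_width: 0.005
```

```bash
python3 - <<'E'
from h import *
s=ctrl.sense(); print(s["eef_pos"],s["ee_rot"],s["joints"].round(2),s["force"])
crop("scene",300,165,160,150,4,"sc2")
E
```

```text
[ 472.59542932 -173.47419354  108.43997042] [ 0.63659444  0.64200132  0.31553558 -0.28813039] [-0.92  0.14  2.19  1.04  0.66 -1.75] [1.12922726 1.01113907 0.04563645]
```

View pics/sc2.png

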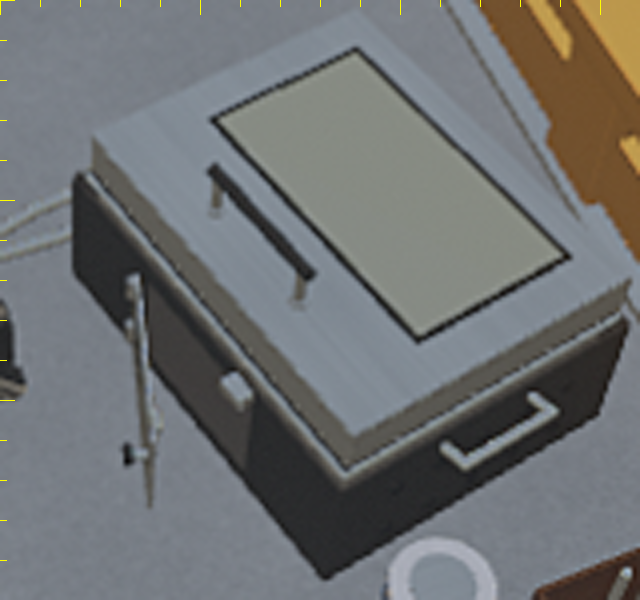

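The scene crop is unchanged: the door is still open and the lid shut. The fingertip shows at (10,380), in front of the door. The wrist lagged, so I'll let it settle.

Emit:
carry_out([
  {"x":0,"y":0,"z":0,"ax":0,"ay":0,"az":0,"hand":-1},
  {"x":0,"y":0,"z":0,"ax":0,"ay":0,"az":0,"hand":-1},
])

```text
time_s: 2.38
eef_pos: [473.1, -173.8, 110.0]
ee_rot: [0.637, 0.641, 0.317, -0.289]
force: [-0.2, -0.6, 0.3]
grip_width: 0.0
```

```bash
python3 - <<'E'
from h import *
s=ctrl.sense(); w,x,y,z=s["ee_rot"]; R0=Ro.from_quat([x,y,z,w]); print(s["eef_pos"],R0.as_matrix().round(3),s["joints"].round(2))
c=np.sqrt(.5);X=np.array([c,0,-c]);Y=np.array([c,0,c]);T=Ro.from_matrix(np.c_[X,Y,np.cross(X,Y)]);print((T*R0.inv()).as_rotvec())
E
```

```text
[ 473.06917536 -173.80954457  110.02589913] [[ 0.632  0.774  0.033]
 [ 0.038  0.011 -0.999]
 [-0.774  0.633 -0.023]] [-0.91  0.14  2.19  1.02  0.66 -1.73]
[-0.02085297 -0.09981799 -0.03427492]
```

Emit:
carry_out([
  {"x":0.007,"y":-0.002,"z":-0.013,"ax":-0.01,"ay":-0.05,"az":-0.017,"hand":-1},
  {"x":0.014,"y":-0.005,"z":-0.026,"ax":-0.02,"ay":-0.1,"az":-0.034,"hand":-1},
  {"x":0.027,"y":-0.007,"z":-0.026,"ax":-0.02,"ay":-0.1,"az":-0.034,"hand":-1},
  {"x":0.04,"y":-0.007,"z":-0.026,"ax":-0.02,"ay":-0.1,"az":-0.034,"hand":-1},
  {"x":0.05,"y":-0.007,"z":-0.026,"ax":-0.02,"ay":-0.1,"az":-0.034,"hand":-1},
])

```text
time_s: 3.0
eef_pos: [524.3, -180.4, 84.1]
ee_rot: [0.653, 0.654, 0.271, -0.269]
force: [0.1, -1.3, -0.3]
grip_width: 0.001
```

Emit:
carry_out([
  {"x":0.008,"y":0,"z":0,"ax":0,"ay":0,"az":0,"hand":-1},
  {"x":0.016,"y":0,"z":0,"ax":0,"ay":0,"az":0,"hand":-1},
  {"x":0.024,"y":0,"z":0,"ax":0,"ay":0,"az":0,"hand":-1},
  {"x":0.032,"y":0,"z":0,"ax":0,"ay":0,"az":0,"hand":-1},
  {"x":0.04,"y":0,"z":0,"ax":0,"ay":0,"az":0,"hand":-1},
])

```text
time_s: 3.62
eef_pos: [563.3, -180.4, 83.0]
ee_rot: [0.653, 0.654, 0.271, -0.27]
force: [-0.5, -0.9, 0.7]
grip_width: 0.002
```

```bash
python3 - <<'E'
from h import *
s=ctrl.sense(); print(s["eef_pos"],s["force"],s["joints"].round(2))
a=viewer.capture("scene")[165:315,300:460];b=viewer.capture("top")[150:220,300:440]
a=cv2.resize(a,None,fx=3,fy=3,interpolation=cv2.INTER_CUBIC);b=cv2.resize(b,None,fx=4,fy=4,interpolation=cv2.INTER_CUBIC)[:, :320*1+240]
H=np.zeros((450,800,3),np.uint8);H[:,:480]=a;H[:280,480:]=b[:,100:420];cv2.imwrite("pics/m3.png",H)
E
```

```text
[ 563.26741285 -180.39266692   82.96913307] [-0.45983044 -0.89341767  0.727768  ] [-0.76  0.35  2.07  1.41  0.52 -1.98]
```

View pics/m3.png

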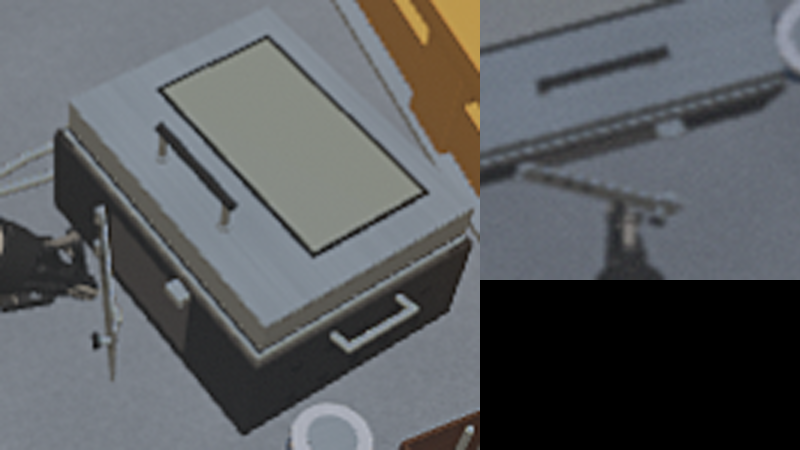

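The fingertip at (95,290) is just touching or nearly touching the door. The door hasn't moved yet: its free edge is still at (112,380). I'll keep pushing in small steps.

Emit:
carry_out([
  {"x":0.004,"y":0,"z":0,"ax":0,"ay":0,"az":0,"hand":-1},
  {"x":0.008,"y":0,"z":0,"ax":0,"ay":0,"az":0,"hand":-1},
  {"x":0.012,"y":0,"z":0,"ax":0,"ay":0,"az":0,"hand":-1},
])

```text
time_s: 4.1
eef_pos: [575.0, -180.5, 83.0]
ee_rot: [0.653, 0.654, 0.271, -0.27]
force: [-0.8, 0.2, 0.4]
grip_width: -0.001
```

Emit:
carry_out([
  {"x":0.004,"y":0,"z":0,"ax":0,"ay":0,"az":0,"hand":-1},
  {"x":0.008,"y":0,"z":0,"ax":0,"ay":0,"az":0,"hand":-1},
])

```text
time_s: 4.35
eef_pos: [583.0, -180.4, 82.9]
ee_rot: [0.653, 0.654, 0.271, -0.27]
force: [-0.3, -0.7, 0.2]
grip_width: 0.001
```

```bash
python3 - <<'E'
from h import *
s=ctrl.sense(); print(s["eef_pos"],s["force"],s["joints"].round(2))
a=viewer.capture("scene")[165:315,300:460];b=viewer.capture("top")[150:220,325:405]
H=np.zeros((450,800,3),np.uint8);H[:,:480]=cv2.resize(a,None,fx=3,fy=3,interpolation=cv2.INTER_CUBIC);H[:280,480:]=cv2.resize(b,None,fx=4,fy=4,interpolation=cv2.INTER_CUBIC);cv2.imwrite("pics/m4.png",H)
E
```

```text
[ 583.00830325 -180.39604879   82.94735108] [-0.32597266 -0.66821654  0.19515986] [-0.73  0.38  2.02  1.39  0.5  -1.93]
```

View pics/m4.png

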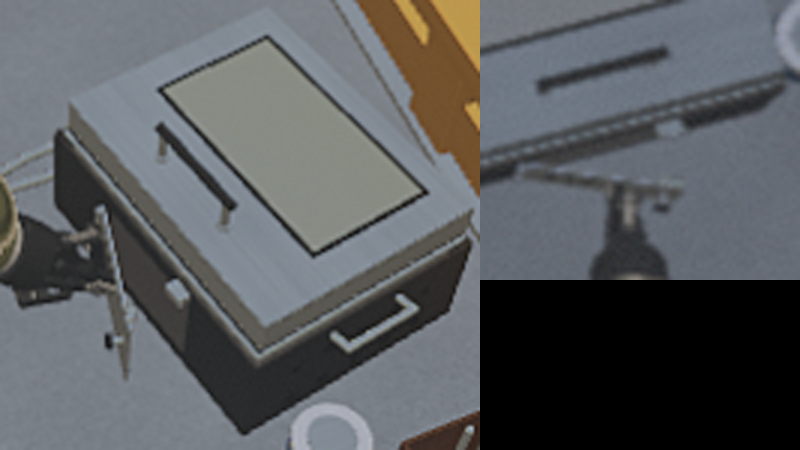

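The door is now swinging in: its free edge went from (112,380) to (125,380), with the fingertip on the face.

```bash
python3 - <<'E'
from fit import *
q=np.load("q.npy")
for n,P,px in [("scene",(170,0,24),(300+125/3,165+380/3)),("top",(170,2,126),(325+202/4,150+188/4)),("scene",(150,22,79),(300+109/3,165+341/3)),("top",(150,22,79),(325+181/4,150+206/4))]:
    r=least_squares(lambda a:proj(n,door(q,a[0],P))[0]-px,[.3]); print(n,r.x,np.round(r.fun,1),door(q,r.x[0],(100,4,94)))
E
```

```text
scene [0.4182967] [-0.  -0.1] [ 561.30696171 -182.70232142   94.        ]
top [0.41563983] [1.3 0.2] [ 561.56811165 -182.75235495   94.        ]
scene [0.38150365] [-0.  -0.5] [ 564.93452749 -183.3333388    94.        ]
top [0.38395115] [-0.3 -0.1] [ 564.69252062 -183.2955109    94.        ]
```

```bash
python3 - <<'E'
from fit import *
q=np.load("q.npy"); s=ctrl.sense(); w,x,y,z=s["ee_rot"]; R=Ro.from_quat([x,y,z,w]).as_matrix(); t=s["eef_pos"]
tool=[t-R[:,0]*d for d in (0,19,73)]
H=np.zeros((600,800,3),np.uint8)
for n,x0,y0,w,h,f,ox in [("scene",300,200,80,110,5,0),("top",325,150,80,70,5,400)]:
    im=cv2.resize(viewer.capture(n)[y0:y0+h,x0:x0+w],None,fx=f,fy=f,interpolation=cv2.INTER_CUBIC)
    def dot(P,c): p=((proj(n,P)[0]-[x0,y0]+.5)*f).astype(int); cv2.circle(im,tuple(map(int,p)),3,c,-1)
    for T,c in zip(tool,[(0,0,255),(0,255,0),(255,0,0)]): dot(T,c)
    for P in [(0,2,126),(170,2,126),(170,2,24),(0,2,24),(100,4,94)]: dot(door(q,.4,P),(0,255,255))
    for P in [(-150,190,0),(-150,-190,0),(-150,190,150),(-150,-190,150),(-166,-65,140),(-97,65,246),(-97,-65,246)]: dot(cw(q,P),(255,0,255))
    H[:im.shape[0],ox:ox+im.shape[1]]=im
cv2.imwrite("pics/m5.png",H)
E
```

```text
(no output)
```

View pics/m5.png

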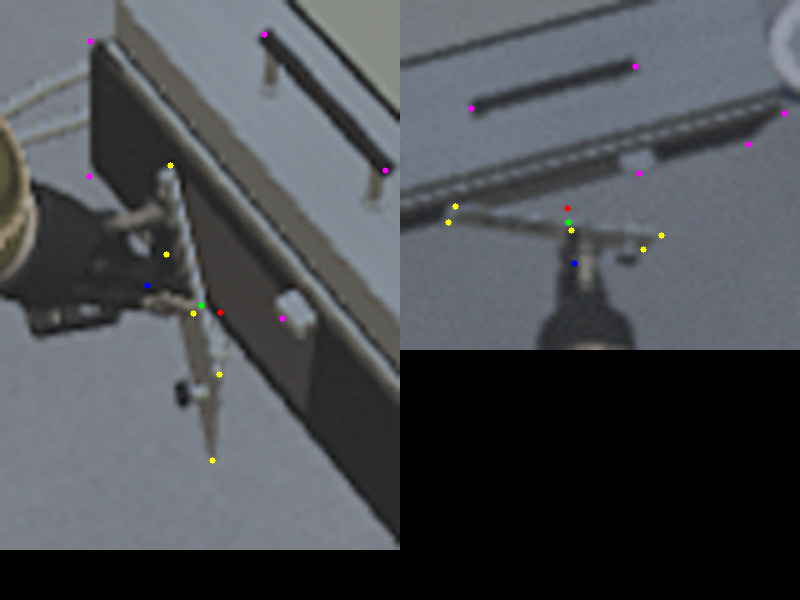

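The overlay shows the reported TCP (red, (220,312)) projecting beyond the door face, though the visible fingertips end at the face near (190,300). I'll check the TCP against the earlier free-space pictures.

```bash
python3 - <<'E'
from fit import *
for lab,t,X,see in [("sc2",[472.6,-173.5,108.4],[.632,.038,-.774],(305.5,261)),("m3",[563.3,-180.4,83],[.707,0,-.707],(331.7,261.7))]:
    for d in (0,10,20,30): print(lab,d,proj("scene",np.array(t)-d*np.array(X))[0].round(1),see)
im=cv2.imread("pics/top0.png"); s0=[115.5,-511.8,195.5]; print(proj("top",s0),proj("scene",s0), proj("scene",[115.5,-511.8,214.5]))
im=cv2.imread("pics/scene0.png")[330:400,180:240]; a=cv2.resize(im,None,fx=6,fy=6,interpolation=cv2.INTER_CUBIC)
b=cv2.resize(cv2.imread("pics/sc2.png")[260:460,0:110],None,fx=2,fy=2)
for dd,c in ((0,(0,0,255)),(19,(0,255,0))):
    p=(proj("scene",[115.5,-511.8,195.5+dd])[0]-[180,330]+.5)*6; cv2.circle(a,tuple(int(v) for v in p),3,c,-1)
    p=((proj("scene",np.array([472.6,-173.5,108.4])-dd*np.array([.632,.038,-.774]))[0]-[300,165])*4-[0,260])*2; cv2.circle(b,tuple(int(v) for v in p),3,c,-1)
H=np.zeros((420,600,3),np.uint8);H[:,:360]=a;H[:400,370:590]=b;cv2.imwrite("pics/m6.png",H)
E
```

```text
sc2 0 [310.9 264. ] (305.5, 261)
sc2 10 [309.1 263.1] (305.5, 261)
sc2 20 [307.2 262.3] (305.5, 261)
sc2 30 [305.3 261.5] (305.5, 261)
m3 0 [337.9 263.5] (331.7, 261.7)
m3 10 [335.9 262.8] (331.7, 261.7)
m3 20 [333.9 262. ] (331.7, 261.7)
m3 30 [331.9 261.3] (331.7, 261.7)
[[449.78704235 310.62545413]] [[213.46223662 382.73185389]] [[212.27908522 379.79966952]]
```

View pics/m6.png

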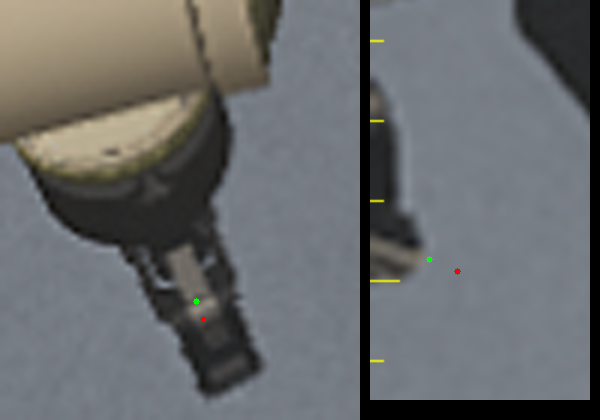

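In free space the visible shut fingertips end about 20–25 mm short of the reported TCP along the tool. That matches the late contact, so I'll go by force and pictures. Before pushing on, I'll back off a little and pitch the hand flatter to clear the lid.

Emit:
carry_out([
  {"x":-0.015,"y":0,"z":0,"ax":0,"ay":-0.06,"az":0,"hand":-1},
  {"x":-0.02,"y":0,"z":0,"ax":0,"ay":-0.14,"az":0,"hand":-1},
  {"x":-0.02,"y":0,"z":0,"ax":0,"ay":-0.22,"az":0,"hand":-1},
  {"x":-0.02,"y":0,"z":0,"ax":0,"ay":-0.3,"az":0,"hand":-1},
  {"x":-0.02,"y":0,"z":0,"ax":0,"ay":-0.3,"az":0,"hand":-1},
])

```text
time_s: 5.18
eef_pos: [562.1, -180.4, 81.8]
ee_rot: [0.685, 0.688, 0.171, -0.17]
force: [0.4, -0.0, 0.9]
grip_width: -0.0
```

Emit:
carry_out([
  {"x":0.008,"y":0,"z":0,"ax":0,"ay":0,"az":0,"hand":-1},
  {"x":0.016,"y":0,"z":0,"ax":0,"ay":0,"az":0,"hand":-1},
  {"x":0.024,"y":0,"z":0,"ax":0,"ay":0,"az":0,"hand":-1},
  {"x":0.032,"y":0,"z":0,"ax":0,"ay":0,"az":0,"hand":-1},
  {"x":0.038,"y":0,"z":0,"ax":0,"ay":0,"az":0,"hand":-1},
])

```text
time_s: 5.8
eef_pos: [601.3, -180.2, 83.0]
ee_rot: [0.686, 0.687, 0.17, -0.169]
force: [-0.4, -0.8, 0.4]
grip_width: -0.001
```

```bash
python3 - <<'E'
from h import *
s=ctrl.sense(); w,x,y,z=s["ee_rot"]; print(s["eef_pos"],s["force"],s["joints"].round(2)); print(Ro.from_quat([x,y,z,w]).as_matrix().round(3))
E
```

```text
[ 601.34480912 -180.24915354   83.02050172] [-0.42115851 -0.76827885  0.39581638] [-0.79  0.51  2.13  2.04  0.78 -2.63]
[[ 0.885  0.466  0.001]
 [ 0.002 -0.001 -1.   ]
 [-0.466  0.885 -0.002]]
```

Emit:
carry_out([
  {"x":0.003,"y":0,"z":0,"ax":0,"ay":0,"az":0,"hand":-1},
  {"x":0.006,"y":0,"z":0,"ax":0,"ay":0,"az":0,"hand":-1},
  {"x":0.009,"y":0,"z":0,"ax":0,"ay":0,"az":0,"hand":-1},
  {"x":0.012,"y":0,"z":0,"ax":0,"ay":0,"az":0,"hand":-1},
])

```text
time_s: 6.3
eef_pos: [612.9, -180.4, 82.9]
ee_rot: [0.686, 0.687, 0.17, -0.169]
force: [-1.2, -1.1, -0.4]
grip_width: -0.002
```

```bash
python3 - <<'E'
from h import *
s=ctrl.sense(); print(s["eef_pos"],s["force"],s["joints"].round(2))
a=viewer.capture("scene")[180:310,300:400];b=viewer.capture("top")[150:220,325:400]
H=np.zeros((520,800,3),np.uint8);H[:,:400]=cv2.resize(a,None,fx=4,fy=4,interpolation=cv2.INTER_CUBIC);H[:350,400:775]=cv2.resize(b,None,fx=5,fy=5,interpolation=cv2.INTER_CUBIC);cv2.imwrite("pics/m7.png",H)
E
```

```text
[ 612.883143   -180.38318313   82.9449095 ] [-1.1673128  -1.10033254 -0.44240626] [-0.77  0.52  2.1   2.05  0.77 -2.62]
```

View pics/m7.png

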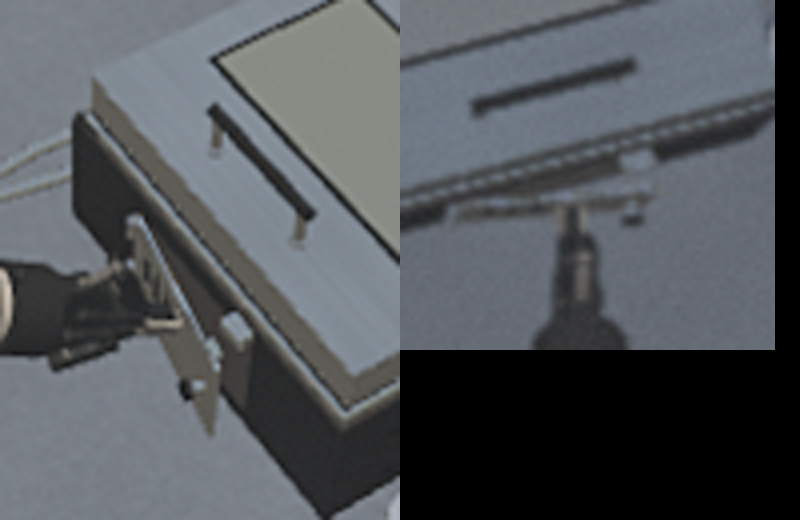

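The door is nearly shut now. Its free bottom edge is at (212,435) in the left panel and the fingertip is against the face at (178,322). I'll work out the angle and keep going.

```bash
python3 - <<'E'
from fit import *
q=np.load("q.npy")
for n,P,px in [("scene",(170,0,24),(300+212/4,180+435/4)),("scene",(150,22,79),(300+187/4,180+388/4)),("top",(150,22,79),(325+233/5,150+218/5)),("top",(170,2,126),(325+250/5,150+195/5))]:
    r=least_squares(lambda a:proj(n,door(q,a[0],P))[0]-px,[.3]); print(n,r.x,np.round(r.fun,1),door(q,r.x[0],(100,4,94)))
E
```

```text
scene [0.18499139] [0.1 0.2] [ 584.53952458 -184.42400262   94.        ]
scene [0.15473079] [-0.  -0.2] [ 587.56282965 -184.24902496   94.        ]
top [0.16276753] [-0.5 -0. ] [ 586.76042441 -184.30441745   94.        ]
top [0.21377588] [ 2.1 -0.1] [ 581.66002565 -184.5054832    94.        ]
```

Emit:
carry_out([
  {"x":0.003,"y":0,"z":0,"ax":0,"ay":0,"az":0,"hand":-1},
  {"x":0.006,"y":0,"z":0,"ax":0,"ay":0,"az":0,"hand":-1},
  {"x":0.009,"y":0,"z":0,"ax":0,"ay":0,"az":0,"hand":-1},
])

```text
time_s: 6.78
eef_pos: [622.0, -180.4, 83.0]
ee_rot: [0.686, 0.687, 0.17, -0.169]
force: [-0.9, 0.4, 0.2]
grip_width: -0.001
```

Emit:
carry_out([
  {"x":0.0015,"y":0,"z":0,"ax":0,"ay":0,"az":0,"hand":-1},
  {"x":0.003,"y":0,"z":0,"ax":0,"ay":0,"az":0,"hand":-1},
])

```text
time_s: 7.02
eef_pos: [624.6, -180.2, 82.8]
ee_rot: [0.686, 0.687, 0.17, -0.169]
force: [-6.1, 1.6, 2.7]
grip_width: -0.008
```

Emit:
carry_out([
  {"x":0.001,"y":0,"z":0,"ax":0,"ay":0,"az":0,"hand":-1},
  {"x":0.002,"y":0,"z":0,"ax":0,"ay":0,"az":0,"hand":-1},
])

```text
time_s: 7.28
eef_pos: [626.4, -180.0, 82.7]
ee_rot: [0.686, 0.687, 0.171, -0.169]
force: [-3.5, 1.6, 2.0]
grip_width: 0.0
```

Emit:
carry_out([
  {"x":0.001,"y":0,"z":0,"ax":0,"ay":0,"az":0,"hand":-1},
  {"x":0.002,"y":0,"z":0,"ax":0,"ay":0,"az":0,"hand":-1},
])

```text
time_s: 7.52
eef_pos: [629.0, -180.5, 83.1]
ee_rot: [0.686, 0.687, 0.17, -0.169]
force: [0.8, -0.2, -0.0]
grip_width: 0.001
```

Emit:
carry_out([
  {"x":0.001,"y":0,"z":0,"ax":0,"ay":0,"az":0,"hand":-1},
  {"x":0.002,"y":0,"z":0,"ax":0,"ay":0,"az":0,"hand":-1},
])

```text
time_s: 7.78
eef_pos: [630.9, -180.4, 83.0]
ee_rot: [0.686, 0.687, 0.17, -0.169]
force: [-1.0, 0.6, 0.1]
grip_width: -0.0
```

Emit:
carry_out([
  {"x":0.001,"y":0,"z":0,"ax":0,"ay":0,"az":0,"hand":-1},
  {"x":0.002,"y":0,"z":0,"ax":0,"ay":0,"az":0,"hand":-1},
])

```text
time_s: 8.02
eef_pos: [632.2, -180.3, 82.7]
ee_rot: [0.685, 0.687, 0.17, -0.17]
force: [-18.6, 0.1, 8.2]
grip_width: -0.0
```

Emit:
carry_out([
  {"x":0.001,"y":0,"z":0,"ax":0,"ay":0,"az":0,"hand":-1},
  {"x":0.0015,"y":0,"z":0,"ax":0,"ay":0,"az":0,"hand":-1},
])

```text
time_s: 8.28
eef_pos: [632.8, -180.2, 82.5]
ee_rot: [0.685, 0.687, 0.171, -0.17]
force: [-33.9, 0.4, 15.5]
grip_width: 0.001
```

The force fell to zero past the catch and then met a firm stop: -18 N, then -34 N over 0.6 mm. So the door is shut on its catch. Next I'll retreat and turn the tool down.

Emit:
carry_out([
  {"x":-0.04,"y":0,"z":0,"ax":0,"ay":0,"az":0,"hand":-1},
  {"x":-0.09,"y":0,"z":0.02,"ax":0,"ay":0.1,"az":0,"hand":-1},
  {"x":-0.12,"y":0,"z":0.07,"ax":0,"ay":0.24,"az":0,"hand":-1},
  {"x":-0.13,"y":0,"z":0.12,"ax":0,"ay":0.38,"az":0,"hand":-1},
  {"x":-0.14,"y":0,"z":0.16,"ax":0,"ay":0.5,"az":0,"hand":-1},
])

```text
time_s: 8.9
eef_pos: [523.2, -165.9, 178.0]
ee_rot: [0.647, 0.659, 0.294, -0.246]
force: [1.2, -0.4, 0.4]
grip_width: -0.001
```

Emit:
carry_out([
  {"x":0,"y":0,"z":0.03,"ax":0,"ay":0.12,"az":0,"hand":-1},
  {"x":0,"y":0,"z":0.06,"ax":0,"ay":0.24,"az":0,"hand":-1},
  {"x":0,"y":0,"z":0.08,"ax":0,"ay":0.36,"az":0,"hand":-1},
  {"x":0,"y":0,"z":0.08,"ax":0,"ay":0.48,"az":0,"hand":-1},
  {"x":0,"y":0,"z":0.08,"ax":0,"ay":0.56,"az":0,"hand":-1},
])

```text
time_s: 9.52
eef_pos: [524.2, -165.6, 257.7]
ee_rot: [0.541, 0.565, 0.462, -0.418]
force: [-0.7, 0.6, -0.7]
grip_width: -0.003
```

```bash
cat > rot.py <<'E'
from h import *
import sys
s=ctrl.sense(); w,x,y,z=s["ee_rot"]; R0=Ro.from_quat([x,y,z,w]); yaw=.268
T=Ro.from_matrix(np.c_[[0,0,-1],[np.cos(yaw),np.sin(yaw),0],np.cross([0,0,-1],[np.cos(yaw),np.sin(yaw),0])])
print(s["eef_pos"],s["force"],s["joints"].round(2),"turn to down",(T*R0.inv()).as_rotvec().round(3))
E
python3 rot.py
```

```text
[ 524.16573109 -165.64402825  257.74357831] [-0.69746409  0.60937022 -0.70014776] [-0.62  0.21  1.49  0.19  1.3  -0.68] turn to down [-0.098  0.216  0.247]
```

Emit:
carry_out([
  {"x":0,"y":0,"z":0.03,"ax":-0.03,"ay":0.07,"az":0.08,"hand":-1},
  {"x":0.01,"y":0,"z":0.06,"ax":-0.065,"ay":0.145,"az":0.16,"hand":-1},
  {"x":0.03,"y":0.01,"z":0.07,"ax":-0.098,"ay":0.216,"az":0.247,"hand":-1},
  {"x":0.05,"y":0.01,"z":0.07,"ax":-0.098,"ay":0.216,"az":0.247,"hand":-1},
  {"x":0.05,"y":0.01,"z":0.07,"ax":-0.098,"ay":0.216,"az":0.247,"hand":-1},
])

```text
time_s: 10.15
eef_pos: [574.3, -155.5, 326.1]
ee_rot: [0.562, 0.429, 0.563, -0.428]
force: [-1.0, 0.9, -0.7]
grip_width: 0.0
```

```bash
python3 rot.py; python3 - <<'E'
from fit import *
s=ctrl.sense(); t=s["eef_pos"]; q=np.load("q.npy")
H=np.zeros((600,800,3),np.uint8)
for n,x0,y0,w,h,f,ox in [("scene",280,130,130,170,3,0),("top",310,110,100,110,4,400)]:
    im=cv2.resize(viewer.capture(n)[y0:y0+h,x0:x0+w],None,fx=f,fy=f,interpolation=cv2.INTER_CUBIC)
    def dot(P,c): p=((proj(n,P)[0]-[x0,y0]+.5)*f).astype(int); cv2.circle(im,tuple(map(int,p)),2,c,-1)
    for d,c in ((0,(0,0,255)),(19,(0,255,0)),(73,(255,0,0))): dot(t+[0,0,d],c)
    for P in [(-97,65,246),(-97,-65,246),(-150,-190,150),(-154,-85,126),(-154,-85,24)]: dot(cw(q,P),(255,0,255))
    H[:im.shape[0],ox:ox+im.shape[1]]=im[:600,:800-ox]
cv2.imwrite("pics/m8.png",H)
E
```

```text
[ 574.3132171  -155.45424361  326.11951045] [-1.03156264  0.94814283 -0.6809029 ] [-0.46  0.43  1.    0.    1.71 -0.73] turn to down [-0.002  0.001 -0.   ]
```

View pics/m8.png

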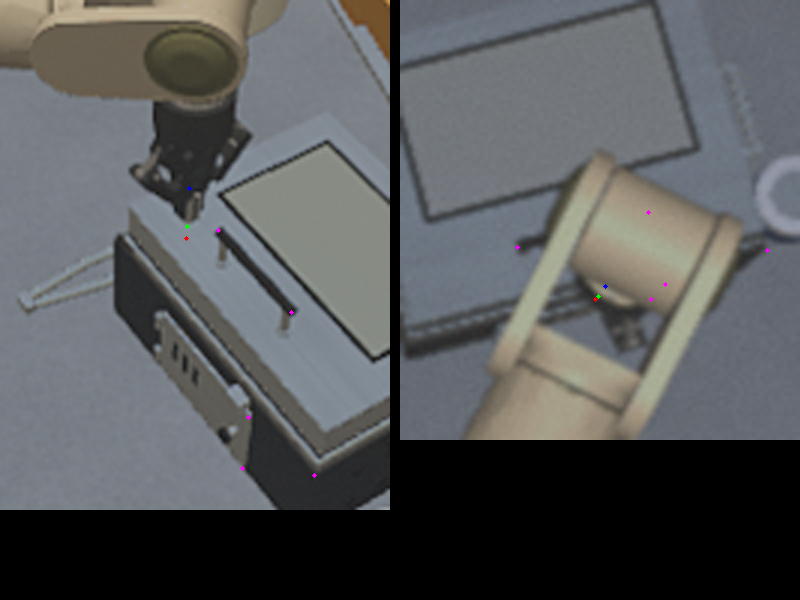

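The door sits flush in the left panel, with its right edge at (246,400–465) against the dark stand. The hand points down with x and y as reported. The shut fingertips end at (188,222), about 25 mm above the reported TCP dot at (186,238). I'll open the hand here and measure numerically where the open tips lie.

```bash
python3 - <<'E'
from h import *
np.save("closed.npy",np.mean([viewer.capture("scene").astype(float) for _ in range(3)],0))
E
```

Emit:
carry_out([
  {"x":0,"y":0,"z":0,"ax":0,"ay":0,"az":0,"hand":1},
  {"x":0,"y":0,"z":0,"ax":0,"ay":0,"az":0,"hand":1},
  {"x":0,"y":0,"z":0,"ax":0,"ay":0,"az":0,"hand":1},
  {"x":0,"y":0,"z":0,"ax":0,"ay":0,"az":0,"hand":1},
  {"x":0,"y":0,"z":0,"ax":0,"ay":0,"az":0,"hand":1},
])

```text
time_s: 11.02
eef_pos: [573.8, -155.8, 327.2]
ee_rot: [0.563, 0.43, 0.562, -0.428]
force: [-0.0, 0.7, 0.6]
grip_width: 0.997
```

```bash
python3 - <<'E'
from h import *
a=np.load("closed.npy"); b=np.mean([viewer.capture("scene").astype(float) for _ in range(3)],0)
s=ctrl.sense(); t=s["eef_pos"]; print(t,s["grip_width"],proj("scene",[t,t+[0,0,19],t+[0,0,73]]).round(1).tolist())
j=np.array([np.cos(.268),np.sin(.268),0])
for d in(0,13,26,39): print(d,[proj("scene",t+[0,0,d]+j*k)[0].round(1).tolist() for k in(-57,-42,42,57)])
d=np.abs(a-b).max(2)[160:225,310:375]; A=a.mean(2)[160:225,310:375]; B=b.mean(2)[160:225,310:375]
for r in range(10,65): print(160+r,"".join('#' if (d[r,c]>22 and B[r,c]<A[r,c]) else ('o' if d[r,c]>22 else '.') for c in range(65)))
E
```

```text
[ 573.81036985 -155.73494441  327.18252463] 1.0000807703227639 [[341.5, 209.0], [341.7, 204.7], [342.5, 192.2]]
0 [[325.4, 216.7], [329.7, 214.7], [353.0, 203.4], [357.1, 201.4]]
13 [[325.4, 213.8], [329.8, 211.8], [353.3, 200.5], [357.4, 198.5]]
26 [[325.5, 210.9], [329.9, 208.8], [353.6, 197.6], [357.7, 195.6]]
39 [[325.6, 208.0], [330.0, 205.9], [353.8, 194.6], [358.0, 192.6]]
170 ....................o............................########........
171 .................................................########........
172 .....................o..........................o##.#####........
173 .....................o.........................oo########........
174 .....................o........................ooo#...####........
175 ..............................................ooo#...####........
176 .............................................oooo..o.####........
177 ..............................................o...oo#####........
178 ....................o............................oo.#####........
179 ............###.....ooo.........................oo.######........
180 ...........##
[... 2432 characters left out ...]

215 .................................................................
216 .................................................................
217 .................................................................
218 .................................................................
219 .................................................................
220 .................................................................
221 .................................................................
222 .................................................................
223 .................................................................
224 .................................................................
```

The tool is about 38 mm shorter than its reported TCP along its axis: shut tips end at about 37 mm back and open tips at about 48 mm, matching the stated 13 mm swing. Three sources agree on this: the door contacts, the start picture and this pose. So the pad centre is about 57 mm behind the reported TCP, and to grip the bar at z = 246 I need a reported z of about 189. I'll move above the handle and descend, watching the force.

Emit:
carry_out([
  {"x":0.027,"y":0.001,"z":0,"ax":0,"ay":0,"az":0,"hand":1},
  {"x":0.054,"y":0.002,"z":-0.01,"ax":0,"ay":0,"az":0,"hand":1},
  {"x":0.08,"y":0.003,"z":-0.04,"ax":0,"ay":0,"az":0,"hand":1},
  {"x":0.08,"y":0.003,"z":-0.07,"ax":0,"ay":0,"az":0,"hand":1},
  {"x":0.08,"y":0.003,"z":-0.1,"ax":0,"ay":0,"az":0,"hand":1},
])

```text
time_s: 11.8
eef_pos: [653.9, -152.6, 225.8]
ee_rot: [0.563, 0.429, 0.562, -0.428]
force: [0.4, -0.3, 0.3]
grip_width: 0.999
```

```bash
python3 rot.py; python3 - <<'E'
from h import *
s=ctrl.sense(); t=s["eef_pos"]; j=np.array([np.cos(.268),np.sin(.268),0]); n="scene"; x0,y0,f=310,140,7
im=cv2.resize(viewer.capture(n)[y0:y0+85,x0:x0+110],None,fx=f,fy=f,interpolation=cv2.INTER_CUBIC)
def dot(P,c): p=((proj(n,P)[0]-[x0,y0]+.5)*f).astype(int); cv2.circle(im,tuple(map(int,p)),3,c,-1)
for k in(-42.5,42.5): dot(t+[0,0,50]+j*k,(0,0,255))
dot([653.9,-152.4,246],(0,255,0)); dot([653.9,-152.4,206],(0,255,255))
cv2.imwrite("pics/m9.png",im)
E
```

```text
[ 653.93296189 -152.64732803  225.78418415] [ 0.38467976 -0.33794809  0.27079633] [-0.4   0.64  0.92  0.    1.58 -0.67] turn to down [-0.001  0.002  0.   ]
```

View pics/m9.png

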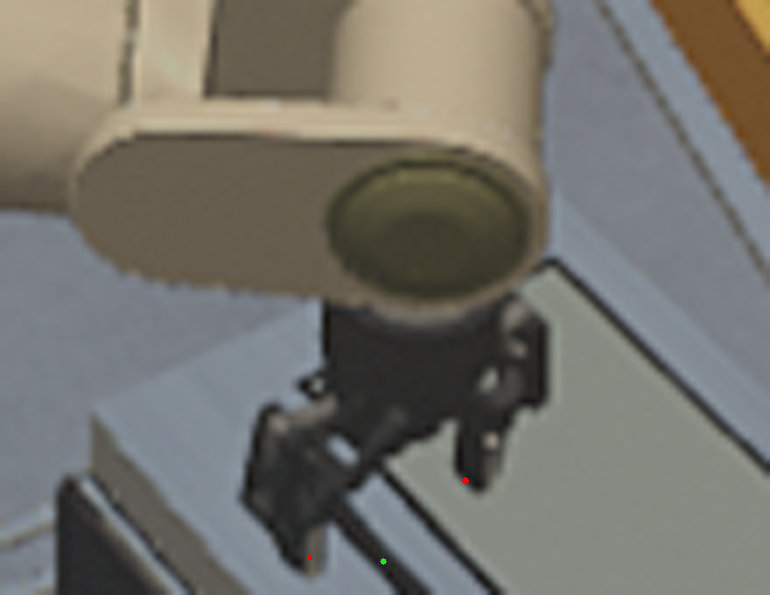

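The open fingers, with tips at (310,560) and (465,480), straddle the bar running (340,505)–(420,590), and my 50 mm offset dots land on the tips. I'll descend and check the force.

Emit:
carry_out([
  {"x":0,"y":0,"z":-0.006,"ax":0,"ay":0,"az":0,"hand":1},
  {"x":0,"y":0,"z":-0.012,"ax":0,"ay":0,"az":0,"hand":1},
  {"x":0,"y":0,"z":-0.018,"ax":0,"ay":0,"az":0,"hand":1},
])

```text
time_s: 12.22
eef_pos: [654.1, -152.9, 209.9]
ee_rot: [0.563, 0.43, 0.561, -0.428]
force: [0.8, 0.1, 0.1]
grip_width: 1.002
```

Emit:
carry_out([
  {"x":0,"y":0,"z":-0.006,"ax":0,"ay":0,"az":0,"hand":1},
  {"x":0,"y":0,"z":-0.012,"ax":0,"ay":0,"az":0,"hand":1},
  {"x":0,"y":0,"z":-0.018,"ax":0,"ay":0,"az":0,"hand":1},
])

```text
time_s: 12.6
eef_pos: [653.8, -152.8, 190.9]
ee_rot: [0.563, 0.43, 0.562, -0.428]
force: [1.0, 0.5, 0.6]
grip_width: 1.003
```

Emit:
carry_out([
  {"x":0,"y":0,"z":0,"ax":0,"ay":0,"az":0,"hand":-0.45},
  {"x":0,"y":0,"z":0,"ax":0,"ay":0,"az":0,"hand":-0.45},
  {"x":0,"y":0,"z":0,"ax":0,"ay":0,"az":0,"hand":-0.45},
  {"x":0,"y":0,"z":0,"ax":0,"ay":0,"az":0,"hand":-0.45},
  {"x":0,"y":0,"z":0,"ax":0,"ay":0,"az":0,"hand":-0.45},
], grip_force=25)

```text
time_s: 13.22
eef_pos: [653.8, -152.8, 191.3]
ee_rot: [0.563, 0.43, 0.562, -0.428]
force: [-0.3, 0.0, -0.8]
grip_width: 0.274
```

Emit:
carry_out([
  {"x":0,"y":0,"z":0,"ax":0,"ay":0,"az":0,"hand":-0.7},
  {"x":0,"y":0,"z":0,"ax":0,"ay":0,"az":0,"hand":-0.7},
], grip_force=25)

```text
time_s: 13.48
eef_pos: [655.3, -152.4, 191.3]
ee_rot: [0.564, 0.43, 0.561, -0.427]
force: [8.8, 1.1, -1.4]
grip_width: 0.149
```

Emit:
carry_out([
  {"x":0,"y":0,"z":0,"ax":0,"ay":0,"az":0,"hand":-1},
  {"x":0,"y":0,"z":0,"ax":0,"ay":0,"az":0,"hand":-1},
  {"x":0,"y":0,"z":0,"ax":0,"ay":0,"az":0,"hand":-1},
], grip_force=25)

```text
time_s: 13.85
eef_pos: [655.9, -152.3, 191.4]
ee_rot: [0.564, 0.431, 0.56, -0.427]
force: [11.3, 1.1, -2.2]
grip_width: 0.131
```

The bar is gripped: the width reads about 11 mm, with an 11 N sideways offset from centring. I'll relieve that, tighten the grip, then lift slowly along the hinge arc.

Emit:
carry_out([
  {"x":0.0025,"y":0.0005,"z":0,"ax":0,"ay":0,"az":0,"hand":-1},
  {"x":0.0025,"y":0.0005,"z":0,"ax":0,"ay":0,"az":0,"hand":-1},
  {"x":0.0025,"y":0.0005,"z":0,"ax":0,"ay":0,"az":0,"hand":-1},
  {"x":0.0025,"y":0.0005,"z":0,"ax":0,"ay":0,"az":0,"hand":-1},
], grip_force=80)

```text
time_s: 14.35
eef_pos: [655.7, -152.2, 191.5]
ee_rot: [0.562, 0.429, 0.562, -0.428]
force: [-4.6, 0.9, 3.2]
grip_width: 0.113
```

```bash
python3 rot.py; python3 -c "
from h import *
s=ctrl.sense();print(s['grip_width'],s['wrist_torque'])
np.save('grip.npy',s['eef_pos'])"
```

```text
[ 655.67380255 -152.20713585  191.53974837] [-4.56081705  0.89400063  3.16390567] [-0.4   0.66  0.98  0.    1.5  -0.67] turn to down [-0.001  0.001  0.   ]
0.11328331062364254 [0.13385194 0.823825   0.05090831]
```

Emit:
carry_out([
  {"x":0.0001,"y":0,"z":0.0012,"ax":-0.0013,"ay":0.0048,"az":0,"hand":-1},
  {"x":0.0003,"y":0.0001,"z":0.0024,"ax":-0.0026,"ay":0.0096,"az":0,"hand":-1},
  {"x":0.0004,"y":0.0001,"z":0.0036,"ax":-0.004,"ay":0.0145,"az":0,"hand":-1},
])

```text
time_s: 14.72
eef_pos: [655.1, -152.3, 192.7]
ee_rot: [0.557, 0.424, 0.567, -0.434]
force: [-7.0, -1.1, -8.2]
grip_width: 0.106
```

Emit:
carry_out([
  {"x":0.0002,"y":0,"z":0.0012,"ax":-0.0013,"ay":0.0048,"az":0,"hand":-1},
  {"x":0.0003,"y":0.0001,"z":0.0024,"ax":-0.0026,"ay":0.0096,"az":0,"hand":-1},
])

```text
time_s: 14.98
eef_pos: [655.2, -152.2, 194.8]
ee_rot: [0.555, 0.422, 0.569, -0.436]
force: [-6.8, -0.5, -7.6]
grip_width: 0.107
```

Emit:
carry_out([
  {"x":0.0002,"y":0,"z":0.0012,"ax":-0.0013,"ay":0.0048,"az":0,"hand":-1},
  {"x":0.0003,"y":0.0001,"z":0.0024,"ax":-0.0026,"ay":0.0096,"az":0,"hand":-1},
])

```text
time_s: 15.22
eef_pos: [656.3, -152.0, 198.6]
ee_rot: [0.554, 0.419, 0.57, -0.439]
force: [-5.2, 0.4, -1.0]
grip_width: 0.108
```

Emit:
carry_out([
  {"x":0.0002,"y":0,"z":0.0012,"ax":-0.0013,"ay":0.0048,"az":0,"hand":-1},
  {"x":0.0003,"y":0.0001,"z":0.0024,"ax":-0.0026,"ay":0.0096,"az":0,"hand":-1},
])

```text
time_s: 15.48
eef_pos: [656.9, -151.8, 201.4]
ee_rot: [0.552, 0.416, 0.572, -0.441]
force: [-4.8, 0.1, -3.0]
grip_width: 0.113
```

```bash
python3 -c "
from fit import *
s=ctrl.sense();print(s['eef_pos'],s['force'],s['grip_width'])
A=cv2.imread('pics/scene0.png').astype(float);B=np.mean([viewer.capture('scene').astype(float) for _ in range(3)],0)
q=np.load('q.npy')
# best lid angle: match image patch round the lid's front -y corner, warped by projected motion
def pts(th): 
    P=[]
    for y in np.linspace(-178,-40,40):
        for (x,z) in ((-138,206),(-138,183),(-138,160),(-125,206)):
            dx,dz=x-142,z-160; P.append(cw(q,(142+dx*np.cos(th)+dz*np.sin(th),y,160-dx*np.sin(th)+dz*np.cos(th))))
    return proj('scene',np.array(P))
g=lambda im,p: cv2.remap(im.astype(np.float32),p[:,None,0].astype(np.float32),p[:,None,1].astype(np.float32),cv2.INTER_LINEAR)[:,0].mean(1)
off=np.array([(i,j) for i in range(-3,4) for j in range(-3,4)])
p0=pts(0); ref=np.concatenate([g(A,p0+o) for o in off])
for th in np.arange(0,.2,.01): print(round(th,3),round(float(np.abs(ref-np.concatenate([g(B,pts(th)+o) for o in off])).mean()),2))
"
```

```text
[ 656.86263864 -151.83850076  201.38752251] [-4.76810769  0.14345867 -2.96964863] 0.11256218941990825
0.0 14.03
0.01 13.69
0.02 13.06
0.03 11.91
0.04 11.41
0.05 13.21
0.06 14.89
0.07 16.21
0.08 16.86
0.09 17.59
0.1 18.38
0.11 19.46
0.12 20.62
0.13 22.12
0.14 23.92
0.15 25.63
0.16 27.33
0.17 29.03
0.18 30.55
0.19 31.7
```

The lid broke free gently: the force peaked near -8 N and is now about -3 N. Image matching gives an angle of about 0.04 rad, matching the 9.9 mm rise. I'll continue along the arc.

Emit:
carry_out([
  {"x":0.0004,"y":0.0001,"z":0.0024,"ax":-0.0026,"ay":0.0096,"az":0,"hand":-1},
  {"x":0.0008,"y":0.0002,"z":0.0048,"ax":-0.0053,"ay":0.0193,"az":0,"hand":-1},
  {"x":0.0012,"y":0.0003,"z":0.0071,"ax":-0.0079,"ay":0.0289,"az":0,"hand":-1},
  {"x":0.0017,"y":0.0005,"z":0.0095,"ax":-0.0106,"ay":0.0386,"az":0,"hand":-1},
  {"x":0.0022,"y":0.0006,"z":0.0118,"ax":-0.0132,"ay":0.0482,"az":0,"hand":-1},
])

```text
time_s: 16.25
eef_pos: [659.2, -151.1, 213.4]
ee_rot: [0.541, 0.402, 0.582, -0.455]
force: [-6.1, 1.3, -1.3]
grip_width: 0.109
```

Emit:
carry_out([
  {"x":0.0005,"y":0.0001,"z":0.0024,"ax":-0.0026,"ay":0.0096,"az":0,"hand":-1},
  {"x":0.001,"y":0.0003,"z":0.0047,"ax":-0.0053,"ay":0.0193,"az":0,"hand":-1},
  {"x":0.0016,"y":0.0004,"z":0.0071,"ax":-0.0079,"ay":0.0289,"az":0,"hand":-1},
  {"x":0.0021,"y":0.0006,"z":0.0094,"ax":-0.0106,"ay":0.0386,"az":0,"hand":-1},
])

```text
time_s: 16.75
eef_pos: [661.5, -150.5, 222.8]
ee_rot: [0.532, 0.39, 0.59, -0.465]
force: [-5.5, 0.5, -1.0]
grip_width: 0.108
```

```bash
cat > lid.py <<'E'
from fit import *
s=ctrl.sense();w,x,y,z=s["ee_rot"];X=Ro.from_quat([x,y,z,w]).as_matrix()[:,0]
g0=np.load("grip.npy")+[0,0,57]; g=s["eef_pos"]-57*X
print(s['time_s'],s['eef_pos'],s['force'],s['grip_width'],"bar shift",(g-g0).round(1))
dz=g[2]-g0[2]; th=least_squares(lambda t:239*np.sin(t)-86*(1-np.cos(t))-dz,.1).x[0]; print("theta from z",th,"front edge mm",280*np.sin(th))
A=cv2.imread('pics/scene0.png').astype(float);B=np.mean([viewer.capture('scene').astype(float) for _ in range(3)],0)
q=np.load('q.npy')
def pts(th):
    P=[]
    for y in np.linspace(-178,-40,40):
        for (x,z) in ((-138,206),(-138,183),(-138,160),(-125,206)):
            dx,dz=x-142,z-160; P.append(cw(q,(142+dx*np.cos(th)+dz*np.sin(th),y,160-dx*np.sin(th)+dz*np.cos(th))))
    return proj('scene',np.array(P))
g=lambda im,p: cv2.remap(im.astype(np.float32),p[:,None,0].astype(np.float32),p[:,None,1].astype(np.float32),cv2.INTER_LINEAR)[:,0].mean(1)
off=np.array([(i,j) for i in range(-2,3) for j in range(-3,1)])
ref=np.concatenate([g(A,pts(0)+o) for o in off]); ths=np.arange(0,.25,.005)
e=[np.abs(ref-np.concatenate([g(B,pts(t)+o) for o in off])).mean() for t in ths]; k=np.argsort(e)[:4]
print("image theta",ths[k],np.array(e)[k].round(1),"at 0",round(e[0],1))
E
python3 lid.py
```

```text
16.75 [ 661.46698537 -150.49466443  222.8266016 ] [-5.50396477  0.52151834 -1.01438419] 0.10827169637413275 bar shift [13.2  3.7 30.8]
theta from z 0.1322788552378961 front edge mm 36.930160420289006
image theta [0.13  0.135 0.14  0.145] [11.1 11.2 11.3 11.6] at 0 30.7
```

Emit:
carry_out([
  {"x":0.0003,"y":0.0001,"z":0.0013,"ax":-0.0015,"ay":0.0053,"az":0,"hand":-1},
  {"x":0.0006,"y":0.0002,"z":0.0026,"ax":-0.0029,"ay":0.0106,"az":0,"hand":-1},
  {"x":0.0006,"y":0.0002,"z":0.0026,"ax":-0.0029,"ay":0.0106,"az":0,"hand":-1},
  {"x":0.0006,"y":0.0002,"z":0.0026,"ax":-0.0029,"ay":0.0106,"az":0,"hand":-1},
])

```text
time_s: 17.4
eef_pos: [662.4, -150.3, 225.7]
ee_rot: [0.53, 0.387, 0.592, -0.468]
force: [-5.0, 2.4, -2.3]
grip_width: 0.11
```

```bash
python3 lid.py; python3 - <<'E'
from fit import *
q=np.load("q.npy"); s=ctrl.sense(); print(s["joints"].round(2))
# other things unmoved: compare start picture patches; door: compare with door-shut picture colours
A=cv2.imread("pics/top0.png").astype(float);B=viewer.capture("top").astype(float)
for n,(u,v,r) in dict(can=(409,159,9),tongs=(293,195,20),plates=(435,238,28),bottle=(440,191,9),bowl=(181,241,20),cups=(186,194,12)).items():
    a,b=[M[v-r:v+r,u-r:u+r].mean(2) for M in(A,B)]; sh,resp=cv2.phaseCorrelate(a.astype(np.float64),b.astype(np.float64)); print(n,"diff",np.abs(a-b).mean().round(1),"shift",np.round(sh,2),round(resp,2))
im=viewer.capture("scene").astype(float).mean(2)
for zz in (110,60,40):
    row=[(d,int(cv2.getRectSubPix(im.astype(np.float32),(1,1),tuple(map(float,proj("scene",cw(q,(-154,85-d,zz)))[0])))[0,0])) for d in range(110,200,6)]; print(zz,row)
E
```

```text
17.4 [ 662.4062036  -150.27777561  225.71175627] [-5.00809305  2.35526718 -2.27861547] 0.10954427542538811 bar shift [14.6  4.1 33.6]
theta from z 0.14477991205096255 front edge mm 40.396901408468516
image theta [0.145 0.14  0.15  0.155] [11.2 11.2 11.5 11.7] at 0 30.5
[-0.36  0.78  0.7  -0.09  1.78 -0.64]
can diff 4.0 shift [0.2  0.34] 0.89
tongs diff 1.9 shift [ 0.06 -0.05] 0.87
plates diff 1.9 shift [ 0.04 -0.  ] 0.96
bottle diff 1.8 shift [0.16 0.  ] 1.09
bowl diff 2.1 shift [-0.05  0.13] 0.92
cups diff 1.8 shift [0.05 0.08] 1.03
110 [(110, 89), (116, 89), (122, 87), (128, 86), (134, 87), (140, 87), (146, 86), (152, 91), (158, 89), (164, 90), (170, 90), (176, 68), (182, 39), (188, 41), (194, 41)]
60 [(110, 89), (116, 89), (122, 89), (128, 92), (134, 73), (140, 103), (146, 95), (152, 88), (158, 88), (164, 90), (170, 89), (176, 60), (182, 40), (188, 41), (194, 42)]
40 [(110, 88), (116, 88), (122, 61), (128, 31), (134, 30), (140, 45), (146, 85), (152, 86), (158, 88), (164, 89), (170, 86), (176, 51), (182, 37), (188, 39), (194, 39)]
```

```bash
python3 -c "
from rig import *
print(finish_job()); s=ctrl.sense(); print(s['time_s'],s['eef_pos'],s['grip_width'])"
```

```text
the job is handed in; nothing more can be done
None
the job is handed in; nothing more can be done
```

I pushed the door shut onto its catch, then broke the lid free and left it held about 4 cm open with the arm still gripping the handle. The job was handed in at about 18 s, and the hand-in reports no verdict.

- **Door:** the force rose to about 6 N in the catch, dropped to about 0 as it snapped, then met a firm stop. In the last picture the bright door panel ends where a shut door's edge should be, to within about 5 mm.
- **Lid:** it came free at about 11 N of added pull, below the stated 12–17 N. I took few force readings during the break, so the peak may have been missed. The last checks put the front edge at 40.4 mm from the arm's position, and image matching gave 0.140–0.145 rad (about 40 mm). The grip still read about 9–10 mm on the 12 mm bar at 80 N.
- **Other things on the counter:** the tongs, plates, bottle, bowl and cups had not moved (picture shift at most 0.16 px). The fuel can's patch shifted 0.2–0.3 px, which I put down to the lid's changed view beside it.
- **Disagreement:** the fingers end about 38 mm short of the reported tool tip. The pictures and the door contact agreed on this, so I corrected the grasp depth for it.
- **Hardest push:** the final push on the shut door reached 34 N along x (about 37 N in all), through the fingertips. That is close to the 40 N limit set for the arm and gripper body.

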